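# Dock the reading lamp's battery pack

### The job

Put the slim battery pack on charge: push it upright, contacts down, through the pair of sprung flaps on top of the charging dock and press it fully home onto the connector at the bottom, which you will feel as a stiff push and then a firm stop, then take your fingers out so that the flaps swing shut over it. Press gently, without ramming the pack or the dock, and leave the thick pack, the phone, the glass and the carafe where they are.

Things in the scene. Friction and masses are not known exactly. Their poses are not given: they have to be found in the camera images.
- pack: The slim battery pack, black plastic, a plain block standing upright on the desk: 24 mm thick (its x) by 58 mm wide (its y) by 80 mm tall (its z), about 0.18 kg, edges rounded 3 mm. Origin at the centre of its underside, where the contacts are. Either way round fits. Best held across its 58 mm width by the top 20 mm or less.
- thick_pack: Another battery pack, same black plastic, width and height but 42 mm thick, also standing on the desk; it does not fit the dock and is to be left alone. Origin at the centre of its underside; axes as for the slim pack.
- dock: The charging dock, a grey plastic box fixed to the desk, 62 mm (its x) by 154 mm (its y) by 128 mm tall, with an open bay inside, closed on top by two flaps. Origin at the centre of its underside, z up. More than 20 N between pack and dock, or robot and dock, is too hard.
- mouth (a point): Centre of the dock's mouth, 34 mm (dock x) by 130 mm (dock y), level with the rim, 128 mm above the desk, straight above the dock's origin; axes as the dock.
- throat (a point): Centre of the throat's upper end, 97 mm above the desk, under the mouth. The bay narrows here to fit the pack: 27 mm in dock x from 97 mm down (walls only for |y| under 26 mm), and 61 mm in dock y from 60 mm down. Both have steep lead-ins above: in x 3.3 mm wide a side and 7 mm high, in y 6 mm wide a side and 12 mm high. The walls drag on a pack held off centre.
- well_left (a point): Floor of the finger well at the +y end of the bay, 72 mm above the desk: an open space beside the pack's narrow end, dock y from 31 to 65 mm, 34 mm wide in dock x. A finger can go down here holding the pack until it is home.
- well_right (a point): Floor of the like finger well at the -y end of the bay (dock y from -31 to -65 mm), for the other finger.
- socket: Socket plate on the bay's floor, origin 12 mm above the desk. Its connector block stands up under the pack, unseen: its top is anywhere from 21 to 32 mm above the desk, different each time; no listed pose tells it. The pack's weight does not move it; at about 3 N (weight included) it slides down 4 mm, then stops hard and stays: home is 5 N or more on it. The pack's top is then 20 to 31 mm below the rim.
- flap_near (a joint): One of the dock's two black flaps, each 16 by 128 by 3 mm, meeting along the middle of the mouth, flush with the rim. This one is hinged along the mouth's long side at dock x = -17 mm, 126.5 mm up. It swings down into the bay, pushed by what enters, against a light spring (0.5 to 1.2 N at its edge). 0 = shut, 1.5 rad = hanging down. It shuts once the fingers are out and the pack is home.
- flap_far (a joint): The other flap, hinged along the opposite long side, dock x = +17 mm; otherwise the same. 0 = shut, 1.5 rad = hanging down.
- phone: A phone lying on the desk, 72 by 148 by 8 mm, black; leave alone. Origin at the centre of its underside.
- flute: A stemmed champagne glass, 215 mm tall, 68 mm foot; leave alone. Origin at the centre of its underside.
- carafe: A glass water carafe with a steel stopper, 84 mm in diameter, 240 mm tall; leave alone. Origin at the centre of its underside.

How it is judged:
On the way, in this order (a step that is already met when the one before it is completed fails the run):
1. the slim pack is through the flaps, upright in the bay (value of joint each of flap_near, flap_far above 0.8 rad and z of pack in the frame of dock below 0.09 m and horizontal distance between pack and dock below 0.008 m and angle between pack's own z axis and vertical below 0.15 rad), for 0.05 s.
2. the slim pack is pressed home onto the connector, past its 3 N sliding force to its stop (over 4.5 N) (contact force between pack and socket above 4.5 N and horizontal distance between pack and dock below 0.005 m and angle between pack's own z axis and vertical below 0.08 rad and z of pack in the frame of dock below 0.031 m), for 0.05 s.
At the end, for the whole second after the job is handed in: The slim pack stands on the dock's connector, bearing on it with its weight (over 1 N), upright (tilted less than 0.08 rad) within 5 mm of the dock's centre, its underside less than 31 mm above the dock's, at rest, and both flaps are shut (below 0.08 rad) (horizontal distance between pack and dock below 0.005 m and angle between pack's own z axis and vertical below 0.08 rad and z of pack in the frame of dock below 0.031 m and contact force between pack and socket above 1 N and value of joint each of flap_near, flap_far below 0.08 rad and linear speed of pack below 0.01 m/s); the robot touches nothing.
It fails at once if the pack rammed into the dock: more than 20 N between them (contact force between pack and dock above 20 N).
It fails at once if the robot presses on the dock with more than 20 N (contact force between any of the fingers, the arm and dock above 20 N).
It fails at once if the thick pack, phone, glass or carafe moved by more than 15 mm or tipped (distance of any of thick_pack, phone, flute, carafe from where it was at the start of the episode above 0.015 m or angle between any of thick_pack, flute, carafe's own z axis and vertical above 0.2 rad).
It also fails if it takes over 61 s, if anything falls off the work surface, if the arm or the gripper's body presses on something with over 40 N, if the wrist force passes 120 N, or if a joint passes its speed limit or range.

### The arm

A 6-joint arm with a two-finger parallel gripper is mounted at the origin on the work surface. World frame = base frame: x ahead of the robot, y to its left, z up, the work surface at z = 0. Lengths are in m, angles in rad, forces in N, time in s.
With the tool pointing down it reaches from about 0.325 to 0.9 m from the base axis. Payload 6.1 kg.
Tool frame: the origin (TCP) lies at the very end of the fingers, on their centre line; the grasp point (between the pads) lies 19 mm behind it; z points along the fingers, y is the line along which they close (so a half turn about z gives the same grasp; the last joint's range is limited). The gripper opens to 87 mm and grips with 3 to 60 N. Pads are 19 mm wide; open, the fingers measure 117 mm over their backs; the gripper's body (75 mm by 190 mm) begins 51 mm behind the grasp point.
Start: joints at [-1.471, 0.22, 1.526, -0, 1.395, -0.126], TCP at [0.14, -0.609, 0.223] pointing down, gripper open.
Joint ranges: [-2.98, 2.98], [-0.91, 2.08], [0.09, 2.57], [-1.24, 4.39], [0.2, 2.65], [-2.68, 2.68]. Speed limits (rad/s): [2.57, 2.57, 3.01, 3.14, 3.14, 3.14].

### API

Orientations are given as a unit quaternion [x, y, z, w].
In Python, from cell import manip, grab_frame, regions_of, pinpoint gives the robot as it stands. Calls block until the motion is done:
- manip.move_ptp(position, orientation): joint-space move of the TCP to a pose.
- manip.servo_line(position, attitude=None, vel=0.15): straight line of the TCP; attitude=None keeps the orientation; vel is the mean speed in m/s.
- manip.movej(angles): joint-space move.
- manip.open_gripper() and manip.grasp(strength=None): open the fingers fully, or close them until they stop; strength is the grip in N (None keeps the last).
- manip.hold(seconds).
- manip.inverse_kinematics(position, orientation): joint angles nearest the present ones, or None.
- manip.read_state(): the state.
- grab_frame(name): name is "scene" or "top" or "wrist"; returns a dict with "image" (384x512x3 uint8, red, green, blue), "fx", "fy", "cx", "cy" (pixels), "xyz" and "orientation" of the camera in the world. Camera axes: x right, y down, z forward; pixel columns grow to the right and rows downward; lengths in m; the calibration is good to about 2 mm. A picture is of the moment at which its call begins. There is no depth.
A pose or a line that the arm cannot do raises manip.IKError and nothing moves.
- manip.hand_in(): hands the job in; it is judged then, once.
Trained networks look in a picture, given as the dict that the camera call returned (one of the last four; its "shot" number tells which), for a name from the list of things; names that differ only in an ending like _2 or _b are one class to them, and where a whole thing is asked for, a point or a joint stands for the part that bears it (a point fixed in the world has none). Each returns a list of dicts, best first, with "confidence" (0 to 1); they miss things now and then, are a little off and sometimes report something else, mostly with a low value. They report only what shows in the picture. A call takes as long as a camera call.
- regions_of(target, picture): "region" (384x512 bool, what is visible of it) and "bbox" ([centre column, centre row, width, height] in pixels, round what is visible of it).
- pinpoint(target, picture): "at" ([column, row] in pixels: a listed point, or the origin of a listed thing).
The state is a dict: "clock": time; "joint_positions": joint angles; "dq": joint speeds; "tau": joint torques, N m; "eef_pos": TCP position; "tcp_rot": TCP orientation; "wrist_force": force on the tool from outside, world axes, zero at the start; "torque": the same for the moment, N m; "finger_gap": opening from 0.0 (shut) to 1.0 (fully open); "grasp_force": force on a finger pad.
Only numpy, scipy, OpenCV 4.12 (cv2) and the standard library are available. Lean on these libraries where they do the work, as an engineer would, in place of code of your own. Each camera call takes 0.05 s, during which the arm holds its last target. There are 200 camera calls.

## Working session

There is one attempt and no reset: what is moved stays moved. The work goes in short steps, each a Python script; the robot and the scene stay as the last script left them, time stands still between calls to the robot, and variables do not carry over. Pictures are saved under pics/ and viewed, at most 10 in all, crops included, and the job is handed in when it is done.

```bash
ls; mkdir -p pics
python3 - <<'E'
from cell import manip, grab_frame, regions_of, pinpoint
import cv2,numpy as np
ims=[]
for n in ["scene","top"]:
    f=grab_frame(n); ims.append(f["image"])
    print(n,f["fx"],f["fy"],f["cx"],f["cy"],f["xyz"],f["orientation"])
    for t in ["pack","thick_pack","dock","phone","flute","carafe"]:
        r=regions_of(t,f)[:2]; p=pinpoint(t,f)[:2]
        print(t,[(np.round(a["bbox"],0),round(a["confidence"],2)) for a in r],[(np.round(a["at"],1),round(a["confidence"],2)) for a in p])
    for t in ["mouth","throat"]:
        print(t,[(np.round(a["at"],1),round(a["confidence"],2)) for a in pinpoint(t,f)[:2]])
    cv2.imwrite(f"pics/{n}0.png",f["image"][:,:,::-1])
print(manip.read_state())
E
```

```text
pics
scene 393.63140715657494 393.63140715657494 254.2439253281722 193.3776535686904 [ 1.35686187 -0.45163221  0.77022337] [ 0.75349087  0.46568775 -0.2425453  -0.39567436]
pack [(array([216., 241.,  21.,  34.]), 0.55), (array([286., 184.,  33.,  14.]), 0.54)] [(array([215.5, 250.4]), 0.71), (array([285.4, 218.8]), 0.34)]
thick_pack [(array([210., 212.,  25.,  34.]), 0.93)] [(array([211.3, 225.7]), 0.58)]
dock [(array([298., 224.,  76.,  98.]), 0.66), (array([388., 188.,  27.,  67.]), 0.48)] [(array([285.1, 220.5]), 0.55), (array([216. , 250.4]), 0.42)]
phone [(array([329., 185.,  32.,  24.]), 0.89)] [(array([149.3, 292. ]), 0.73), (array([327.4, 183.6]), 0.66)]
flute [(array([386., 188.,  29.,  68.]), 0.57)] [(array([210.9, 224. ]), 0.67), (array([381.7, 216.1]), 0.65)]
carafe [(array([146., 259.,  44.,  92.]), 0.63)] [(array([148.5, 294. ]), 0.9)]
mouth [(array([287.2, 186.2]), 0.84)]
throat []
top 458.9928011303015 458.9928011303015 260.43318970207434 198.20009543185057 [ 0.38477511 -0.00438673  1.28844933] [-0.70091157  0.71055444 -0.04457027  0.04299819]
pack [(array([325., 184.
[... 635 characters left out ...]
]
{'clock': 1.5, 'joint_positions': array([-1.47110247e+00,  2.20422171e-01,  1.52651342e+00, -2.08009903e-05,
        1.39468545e+00, -1.26125846e-01]), 'dq': array([-0.00086232, -0.00240608, -0.00060855,  0.00019856,  0.00073781,
        0.00114735]), 'tau': array([ 3.59280129e-04, -4.94553280e+01, -3.87697399e+01,  6.99475547e-02,
        4.70005581e-02, -1.49558770e-05]), 'eef_pos': array([ 0.13991327, -0.60912595,  0.22251678]), 'tcp_rot': array([ 9.93632246e-01,  1.12671909e-01, -1.00510757e-05, -1.43316812e-05]), 'wrist_force': array([ 0.58832302,  0.47281214, -0.15624164]), 'torque': array([-0.02391184,  0.02778151, -0.00503812]), 'grasp_force': 0.0, 'finger_gap': 1.0031028780804794}
```

Run:
```python
import cv2,numpy as np
a=cv2.imread("pics/scene0.png");b=cv2.imread("pics/top0.png")
cv2.imwrite("pics/s1.png",cv2.resize(a[140:330,110:420],(800,490),interpolation=cv2.INTER_CUBIC))
cv2.imwrite("pics/t1.png",cv2.resize(b[110:290,100:440],(800,424),interpolation=cv2.INTER_CUBIC))
```

```text
(no output)
```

View pics/s1.png

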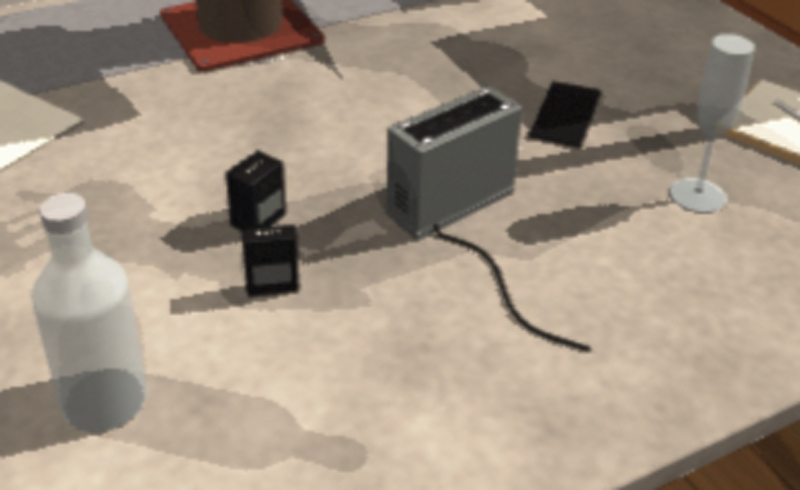

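View pics/t1.png

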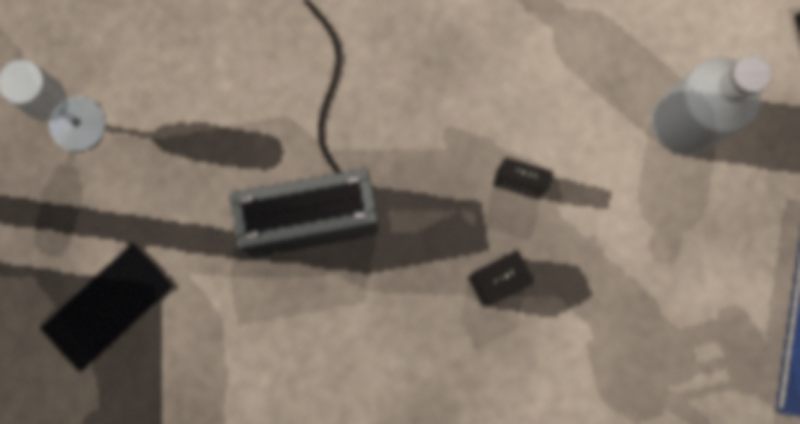

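The scene crop shows the slim pack at (270,262), in front of the thick one at (257,192), with the dock at (455,160). In the top crop the slim pack is at (523,177), the thick pack at (501,279) and the dock mouth at (304,207). The slim pack's width points roughly towards the carafe at (715,95).

```bash
cat > h.py <<'E'
from cell import manip, grab_frame, regions_of, pinpoint
import cv2,numpy as np
from scipy.spatial.transform import Rotation as R
def ray(f,uv,z):
    "world points of pixels uv on the plane z"
    uv=np.atleast_2d(uv).astype(float)
    d=R.from_quat(f["orientation"]).apply(np.c_[(uv[:,0]-f["cx"])/f["fx"],(uv[:,1]-f["cy"])/f["fy"],np.ones(len(uv))])
    return f["xyz"]+d*((z-f["xyz"][2])/d[:,2])[:,None]
def proj(f,P):
    c=R.from_quat(f["orientation"]).inv().apply(np.atleast_2d(P)-f["xyz"])
    return np.c_[f["fx"]*c[:,0]/c[:,2]+f["cx"],f["fy"]*c[:,1]/c[:,2]+f["cy"]]
def down(yaw):
    "tool down, tool y along world direction yaw (mod pi)"
    y=np.array([np.cos(yaw),np.sin(yaw),0]);z=np.array([0,0,-1.])
    return R.from_matrix(np.c_[np.cross(y,z),y,z]).as_quat()
def rect(f,mask,z):
    c,_=cv2.findContours(mask.astype(np.uint8),cv2.RETR_EXTERNAL,cv2.CHAIN_APPROX_NONE)
    c=max(c,key=len)[:,0]
    w=ray(f,c,z)[:,:2]
    (cx,cy),(a,b),t=cv2.minAreaRect((w*1000).astype(np.float32))
    if a<b: a,b,t=b,a,t+90
    return np.array([cx,cy])/1000,(a,b),np.deg2rad((t+90)%180-90)
E
python3 - <<'E'
from h import *
f=grab_frame("top")
for t,z in [("pack",.08),("thick_pack",.08),("dock",.128),("phone",.008),("carafe",0),("flute",0)]:
    r=regions_of(t,f); p=pinpoint(t,f)
    if r: print(t,*rect(f,r[0]["region"],z))
    if p: print("   origin",ray(f,p[0]["at"],0)[0][:2], p[0]["confidence"])
print(ray(f,pinpoint("mouth",f)[0]["at"],.128))
w=grab_frame("wrist"); s=manip.read_state()
T=R.from_quat(s["tcp_rot"]).inv()
print("cam in tool",T.apply(w["xyz"]-s["eef_pos"]),(T*R.from_quat(w["orientation"])).as_matrix().round(3),w["fx"])
E
```

```text
pack [ 0.56663489 -0.17305507] (59.82523727416992, 35.53911590576172) 1.2865648668179008
   origin [ 0.57983738 -0.17883455] 0.84
thick_pack [ 0.45469427 -0.14460318] (65.13320922851562, 41.00611877441406) -1.1247760329618512
   origin [ 0.45069609 -0.14411324] 0.69
dock [0.52436792 0.07131839] (153.1763458251953, 77.1153564453125) -1.3953621046587967
   origin [0.53747113 0.0698472 ] 0.96
phone [0.42987646 0.31456174] (149.59710693359375, 76.4592056274414) -0.8367557602810268
   origin [0.42956034 0.31148202] 0.87
   origin [ 0.64470203 -0.38379907] 0.58
flute [0.67570337 0.38989658] (146.2887725830078, 66.111328125) 0.9954878178378834
   origin [0.65318551 0.35406772] 0.6
[[0.52865394 0.07694934 0.128     ]]
cam in tool [ 0.07155024  0.00040598 -0.16239013] [[-0.001 -0.965 -0.261]
 [ 1.    -0.001 -0.001]
 [ 0.    -0.261  0.965]] 271.45883058209375
```

Run:
```python
from h import *
p=manip.read_state()["eef_pos"]
manip.servo_line([p[0],p[1],.36],vel=.25)
for n,xy,yaw,z,t in [("pack",(.572,-.175),-1.855,.28,.08),("dock",(.528,.075),-1.395,.33,.128)]:
    manip.move_ptp([*xy,.36],down(yaw))
    manip.servo_line([*xy,z],vel=.2); manip.hold(.3)
    f=grab_frame("wrist"); cv2.imwrite(f"pics/w_{n}.png",cv2.resize(f["image"][:,:,::-1],(768,576),interpolation=cv2.INTER_CUBIC))
    np.save(f"pics/w_{n}.npy",f,allow_pickle=True)
    r=regions_of(n,f); q=pinpoint(n,f)
    for a in r[:2]: print(n,a["confidence"],a["bbox"],*rect(f,a["region"],t))
    print("origin",[(ray(f,a["at"],0)[0][:2],a["confidence"]) for a in q[:2]])
    if n=="dock":
        for k,zz in [("mouth",.128),("throat",.097),("flap_near",.128),("flap_far",.128)]:
            print(k,[(ray(f,a["at"],zz)[0][:2],a["confidence"]) for a in pinpoint(k,f)[:1]])
            if "flap" in k: print([(rect(f,a["region"],.128),a["confidence"]) for a in regions_of(k,f)[:1]])
s=manip.read_state();print(s["clock"],s["joint_positions"],s["wrist_force"])
```

```text
pack 0.89 [256.6, 162.1, 40.4, 26.9] [ 0.57972211 -0.18077397] (56.116302490234375, 32.879364013671875) 1.285677102068523
origin [(array([ 0.57448201, -0.18158147]), 0.94), (array([ 0.46439259, -0.15023442]), 0.67)]
origin [(array([0.53330278, 0.06781684]), 0.77)]
mouth [(array([0.53133513, 0.06990664]), 0.89)]
throat [(array([0.52991014, 0.07088953]), 0.65)]Traceback (most recent call last):
  File "<stdin>", line 14, in <module>
ValueError: it knows: carafe, dock, flute, mouth, pack, phone, socket, thick_pack, throat, well_left, well_right
```

View pics/w_pack.png

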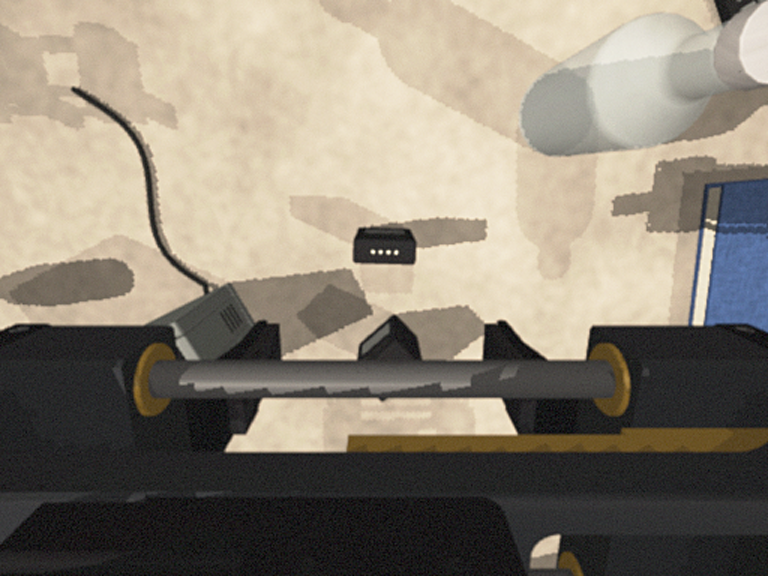

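View pics/w_dock.png

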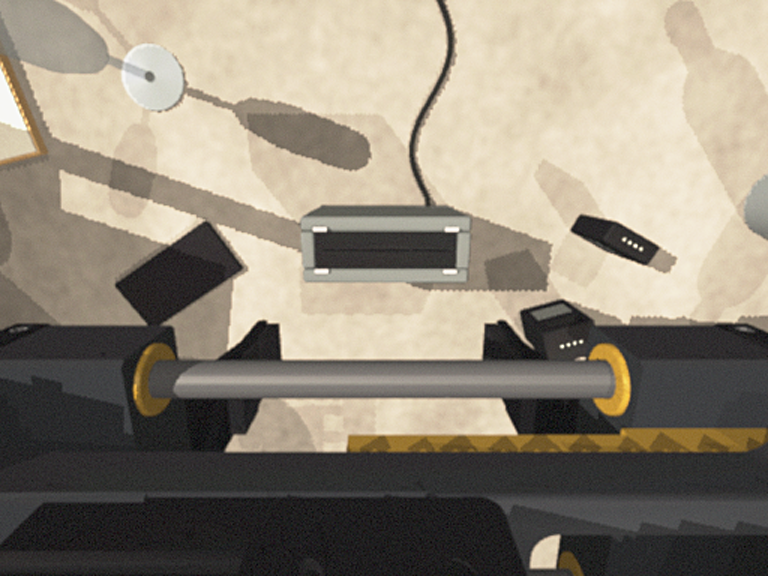

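The pack picture shows the slim pack's top with white dots at about (384,252) and its far side above that. The dock picture shows the rim at about (301-470, 213-283), the dark mouth at (313-458, 232-270) and both packs on the right. I'll fit box silhouettes to these.

```bash
cat >> h.py <<'E'
from scipy.optimize import minimize
def sil(f,x,y,yaw,dims,z0=0,ins=0,S=4):
    "silhouette (supersampled soft mask) of a box; yaw = direction of its long side"
    L,W,H=dims; c,s=np.cos(yaw),np.sin(yaw)
    P=[[x+a*c*L/2-b*s*W/2,y+a*s*L/2+b*c*W/2,z] for a in(-1,1) for b in(-1,1) for z in((z0,H) if H>z0 else (H,))]
    h=cv2.convexHull(((proj(f,P)+.5)*S).astype(np.float32)).round().astype(np.int32)
    m=np.zeros((384*S,512*S),np.uint8); cv2.fillConvexPoly(m,h,1)
    return cv2.resize(m.astype(np.float32),(512,384),interpolation=cv2.INTER_AREA)
def fit(f,mask,g,dims,z0=0):
    m=mask.astype(np.float32)
    cost=lambda p:float(np.abs(sil(f,p[0]/1e3,p[1]/1e3,p[2]/50,dims,z0)-m).sum())
    p0=np.array([g[0]*1e3,g[1]*1e3,g[2]*50]);best=None
    for k in range(3):
        r=minimize(cost,p0,method="Nelder-Mead",options=dict(initial_simplex=p0+np.array([[0,0,0],[6,0,0],[0,6,0],[0,0,5]])*(1 if k%2==0 else -1)));p0=r.x
    return r.x/[1e3,1e3,50],r.fun,m.sum()
def blob(img,box,hi):
    "largest dark component within box (c0,r0,c1,r1)"
    g=img.max(2);m=np.zeros(g.shape,np.uint8);c0,r0,c1,r1=box
    m[r0:r1,c0:c1]=g[r0:r1,c0:c1]<hi
    n,l,st,_=cv2.connectedComponentsWithStats(m,connectivity=4);k=1+st[1:,4].argmax()
    o=(l==k).astype(np.uint8)
    c,_=cv2.findContours(o,cv2.RETR_EXTERNAL,cv2.CHAIN_APPROX_NONE);cv2.drawContours(o,c,-1,1,-1)
    return o
E
python3 - <<'E'
from h import *
f=np.load("pics/w_pack.npy",allow_pickle=True).item()
for hi in (55,70,85):
    m=blob(f["image"],(225,140,290,185),hi); print("pack",hi,*fit(f,m,(.577,-.18,1.287),(.058,.024,.08)))
f=np.load("pics/w_dock.npy",allow_pickle=True).item()
for hi in (60,80,100):
    m=blob(f["image"],(198,140,318,192),hi); print("mouth",hi,rect(f,m,.128),*fit(f,m,(.53,.07,-1.395),(.130,.034,.128),.128))
f=dict(grab_frame("wrist")); r=regions_of("dock",f)
print([(a["confidence"],*fit(f,a["region"],(.53,.07,-1.395),(.154,.062,.128))) for a in r[:1]])
E
```

```text
pack 55 [ 0.57536789 -0.17814877  1.22524923] 245.25 797.0
pack 70 [ 0.57505759 -0.17972413  1.24355405] 133.125 905.0
pack 85 [ 0.57497937 -0.17816931  1.27255633] 121.5625 924.0
mouth 60 (array([0.53202905, 0.07212784]), (127.21894073486328, 31.85213851928711), np.float64(-1.396309474282322)) [ 0.53208499  0.0732619  -1.40252664] 211.5625 2149.0
mouth 80 (array([0.53272284, 0.07209425]), (128.48126220703125, 33.205101013183594), np.float64(-1.3962910818260437)) [ 0.53237412  0.07192764 -1.40144959] 107.0625 2255.0
mouth 100 (array([0.53328363, 0.07280179]), (129.9229736328125, 34.55547332763672), np.float64(-1.3962910651812868)) [ 0.53284157  0.07238238 -1.39665586] 43.125 2346.0
[(0.71, array([ 0.53333531,  0.07170004, -1.3993769 ]), np.float64(668.75), np.float32(6156.0))]
```

Run:
```python
from h import *
q=down(1.28-np.pi); x,y=.575,-.179
manip.move_ptp([x,y,.2],q)
manip.servo_line([x,y,.11],vel=.2); manip.servo_line([x,y,.0615],vel=.06); manip.hold(.2)
s=manip.read_state();print(s["eef_pos"],s["wrist_force"])
manip.grasp(25); manip.hold(.2); s=manip.read_state();print(s["eef_pos"],s["finger_gap"]*.087,s["grasp_force"],s["wrist_force"])
manip.servo_line([x,y,.23],vel=.15); manip.hold(.2); s=manip.read_state();print(s["finger_gap"]*.087,s["grasp_force"],s["wrist_force"],s["torque"])
manip.move_ptp([.5328,.0722,.23],down(-1.397)); manip.hold(.4)
s=manip.read_state();print(s["eef_pos"],s["clock"],s["wrist_force"])
f=grab_frame("wrist"); cv2.imwrite("pics/held.png",cv2.resize(f["image"][:,:,::-1],(768,576)))
for n in("pack",): print([(a["confidence"],a["bbox"]) for a in regions_of(n,f)[:2]],[(a["confidence"],a["at"]) for a in pinpoint(n,f)[:2]])
g=grab_frame("scene"); cv2.imwrite("pics/held_s.png",cv2.resize(g["image"][120:260,200:400,::-1],(800,560),interpolation=cv2.INTER_CUBIC))
np.save("pics/held.npy",f,allow_pickle=True)
```

```text
[ 0.5753794  -0.17916486  0.06206412] [ 0.38036482 -0.47939146  0.26067685]
[ 0.57500043 -0.17895052  0.06152051] 0.05769196710029034 24.89767223596573 [-0.50624663  0.77843668 -0.24930535]
0.058297742692535306 24.896180033683777 [ 0.52360039  0.11302948 -2.00735811] [ 0.00825941  0.04878273 -0.03006354]
[0.53295602 0.07157513 0.22990175] 14.6917 [-0.72835707 -0.59198054 -2.10305468]
[(0.74, [254.1, 212.9, 95.3, 51.1])] []
```

View pics/held.png

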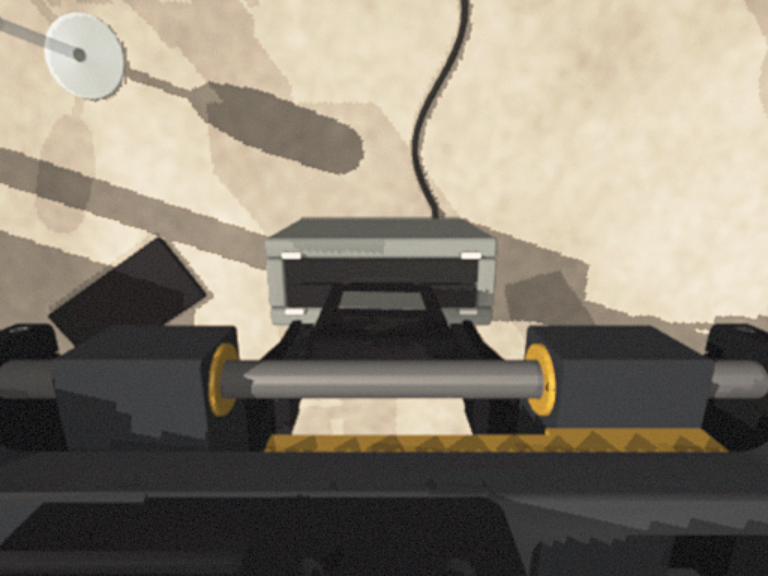

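View pics/held_s.png

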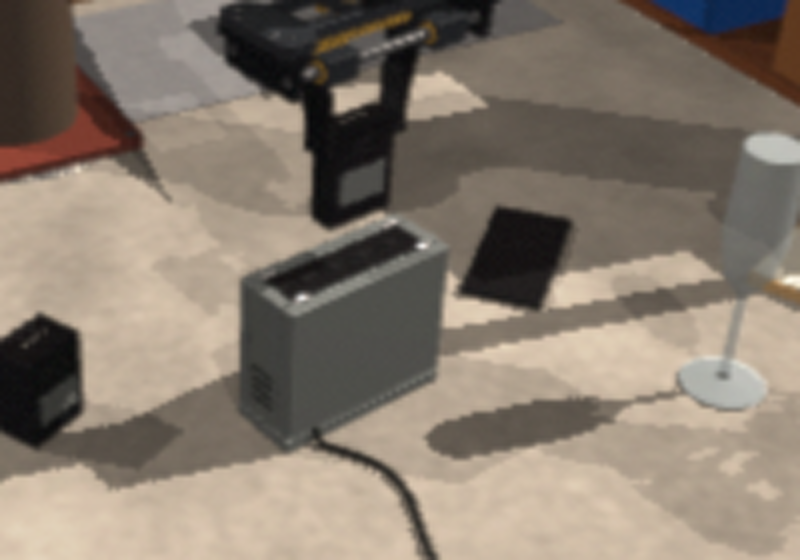

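The held picture shows the pack upright between the fingers, with its outer lower edge near row 284 and columns 333-440. The mouth's far edge is at row 258. In the scene picture the pack hangs straight above the dock. I'll overlay predicted edges to check alignment.

Run:
```python
from h import *
f=np.load("pics/held.npy",allow_pickle=True).item()
S=5; c0,r0=172,140
im=cv2.resize(f["image"][r0:r0+80,c0:c0+160,::-1],None,fx=S,fy=S,interpolation=cv2.INTER_CUBIC)
def box(x,y,yaw,L,W,z):
    c,s=np.cos(yaw),np.sin(yaw)
    return np.array([[x+a*c*L/2-b*s*W/2,y+a*s*L/2+b*c*W/2,z] for a,b in((-1,-1),(-1,1),(1,1),(1,-1))])
for P,col in [(box(.5328,.0722,-1.397,.130,.034,.128),(0,255,0)),(box(.5328,.0722,-1.397,.154,.062,.128),(255,255,0)),(box(.53296,.07158,-1.397,.058,.024,.1684),(0,0,255))]:
    p=proj(f,P);print(p.round(1).tolist())
    cv2.polylines(im,[((p-[c0,r0]+.5)*S*8).round().astype(np.int32)],True,col,1,cv2.LINE_AA,3)
cv2.imwrite("pics/ov.png",im)
```

```text
[[190.0, 204.1], [187.8, 171.5], [318.8, 171.3], [316.8, 203.8]]
[[179.3, 216.9], [174.6, 157.5], [331.9, 157.2], [327.6, 216.6]]
[[220.8, 213.2], [219.9, 186.8], [287.8, 186.6], [287.0, 213.1]]
```

View pics/ov.png

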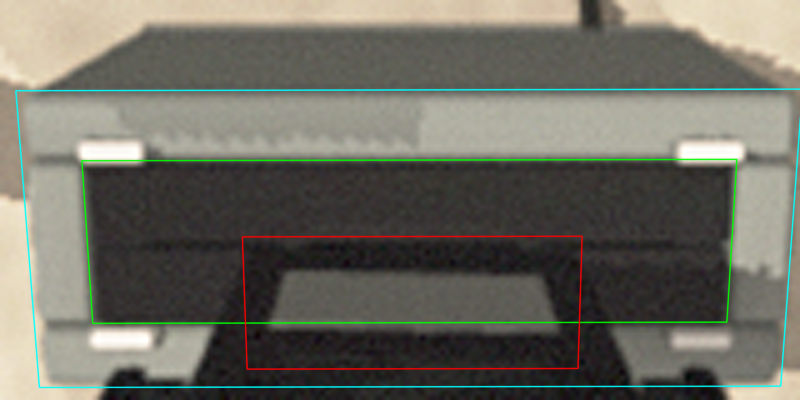

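The overlay shows the predicted mouth (green) on the dark opening to within a pixel. The pack's lower edge lies close to the flap seam, at about y 245 in the crop. I'll measure that edge from brightness.

Run:
```python
from h import *
f=np.load("pics/held.npy",allow_pickle=True).item(); g=f["image"].astype(float).mean(2)
print("rows168-198 mid",dict(zip(range(168,198),g[168:198,232:276].mean(1).round(1))))
print("side flap",g[168:198,200:214].mean(1).round(1))
print("cols row189-192",dict(zip(range(212,298),g[190:194,212:298].mean(0).round(0))))
```

```text
rows168-198 mid {168: np.float64(165.0), 169: np.float64(168.8), 170: np.float64(156.7), 171: np.float64(117.3), 172: np.float64(64.1), 173: np.float64(45.3), 174: np.float64(51.2), 175: np.float64(52.3), 176: np.float64(51.7), 177: np.float64(52.6), 178: np.float64(51.2), 179: np.float64(52.3), 180: np.float64(52.9), 181: np.float64(51.7), 182: np.float64(51.7), 183: np.float64(51.8), 184: np.float64(52.7), 185: np.float64(56.1), 186: np.float64(55.5), 187: np.float64(54.0), 188: np.float64(40.3), 189: np.float64(29.7), 190: np.float64(31.8), 191: np.float64(31.2), 192: np.float64(28.9), 193: np.float64(32.1), 194: np.float64(59.5), 195: np.float64(84.8), 196: np.float64(91.5), 197: np.float64(91.1)}
side flap [163.6 160.6 144.5 111.1  62.6  45.   50.1  50.4  52.2  50.5  50.1  49.9
  51.1  50.6  49.1  49.3  49.6  49.9  50.5  50.4  38.8  36.5  47.2  51.4
  50.2  51.5  50.9  50.1  49.   50.5]
cols row189-192 {212: np.float64(48.0), 213: np.float64(52.0), 214: np.float64(50.0), 215: np.float64(50.0), 216: np.float64(47.0), 217: np.float64(50.0), 218: np.float64(48.0), 219: np.float64(5
[... 1099 characters left out ...]
t64(29.0), 268: np.float64(36.0), 269: np.float64(29.0), 270: np.float64(31.0), 271: np.float64(28.0), 272: np.float64(35.0), 273: np.float64(32.0), 274: np.float64(28.0), 275: np.float64(31.0), 276: np.float64(29.0), 277: np.float64(30.0), 278: np.float64(34.0), 279: np.float64(31.0), 280: np.float64(32.0), 281: np.float64(33.0), 282: np.float64(32.0), 283: np.float64(31.0), 284: np.float64(33.0), 285: np.float64(35.0), 286: np.float64(30.0), 287: np.float64(36.0), 288: np.float64(46.0), 289: np.float64(48.0), 290: np.float64(46.0), 291: np.float64(50.0), 292: np.float64(45.0), 293: np.float64(48.0), 294: np.float64(51.0), 295: np.float64(54.0), 296: np.float64(52.0), 297: np.float64(49.0)}
```

Run:
```python
from h import *
for d in (-.010,.008):
    manip.servo_line([.5328+.985*d,.0722+.173*d,.23],vel=.05); manip.hold(.3)
    f=grab_frame("wrist"); g=f["image"].astype(float).mean(2)
    print(d,manip.read_state()["eef_pos"],g[170:202,232:276].mean(1).round(0),g[170:202,200:214].mean(1).round(0))
```

```text
-0.01 [0.52303795 0.07046929 0.23001074] [51. 52. 52. 53. 50. 54. 57. 54. 42. 30. 44. 51. 53. 56. 54. 51. 51. 53.
 52. 44. 33. 32. 29. 32. 59. 86. 91. 91. 90. 91. 91. 90.] [ 49.  52.  51.  51.  49.  51.  50.  53.  43.  32.  44.  52.  49.  51.
  50.  51.  51.  51.  51.  51.  49.  50.  51.  47.  50.  97. 141. 164.
 175. 177. 172. 167.]
0.008 [0.54060738 0.07357725 0.23009043] [172. 172. 172. 172. 170. 171. 171. 166. 149.  98.  44.  48.  52.  52.
  52.  51.  51.  52.  53.  44.  32.  31.  29.  32.  60.  85.  92.  91.
  91.  91.  90.  91.] [172. 171. 171. 169. 167. 168. 168. 162. 150. 106.  54.  47.  49.  52.
  52.  50.  51.  50.  50.  48.  51.  51.  50.  51.  52.  43.  33.  44.
  49.  52.  51.  48.]
```

```bash
cat > ins.py <<'E'
from h import *
x,y=.534,.0724
def F(n=3):
    a=[]
    for _ in range(n): manip.hold(.03); a.append(manip.read_state()["wrist_force"])
    return np.mean(a,0)
if __name__=="__main__":
    manip.servo_line([x,y,.23],vel=.08); manip.servo_line([x,y,.195],vel=.1); manip.hold(.2); f0=F(6); print("f0",f0)
    z=.195
    while z>.097:
        z-=.004; manip.servo_line([x,y,z],vel=.04); d=F(2)-f0
        print(round(z-.0615,4),d.round(1),manip.read_state()["torque"].round(2))
        if abs(d[2])>9 or np.hypot(d[0],d[1])>8: print("stop");break
    np.save("f0.npy",f0); print(manip.read_state()["eef_pos"],manip.read_state()["clock"])
E
python3 ins.py
```

```text
f0 [-0.00860575 -0.15831035 -1.50662632]
0.1295 [-0.1  0.5 -0.2] [-0.02 -0.01  0.07]
0.1255 [-0.1  0.4  4.3] [0.01 0.13 0.07]
0.1215 [-0.7 -0.3  3.1] [-0.14  0.17  0.12]
0.1175 [ 0.1 -0.7  0.3] [-0.16  0.06  0.08]
0.1135 [ 0.6 -0.1 -1.5] [-0.08 -0.05  0.12]
0.1095 [-0.6  0.2 -2. ] [-0.    0.01  0.07]
0.1055 [ 0.   0.1 -1.8] [-0.09 -0.04  0.1 ]
0.1015 [ 0.  -0.3 -2. ] [-0.08 -0.07  0.07]
0.0975 [ 0.4 -0.1 -2.2] [-0.06 -0.06  0.11]
0.0935 [ 0.  -0.4 -1.9] [-0.08  0.02  0.11]
0.0895 [-0.6 -0.1 -1.8] [ 0.02 -0.02  0.08]
0.0855 [ 0.2 -0.5 -1.1] [-0.07 -0.05  0.07]
0.0815 [ 0.4 -0.7 -2. ] [-0.08  0.02  0.08]
0.0775 [-0.5 -0.8 -1.7] [-0.01 -0.09  0.12]
0.0735 [ 0.5 -0.4 -1.4] [-0.11 -0.01  0.11]
0.0695 [ 0.2 -0.1 -1.7] [-0.05 -0.01  0.07]
0.0655 [ 0.5  0.1 -1.9] [ 0.04 -0.04  0.13]
0.0615 [ 0.3  0.2 -1.5] [-0.04 -0.    0.1 ]
0.0575 [ 0.5  0.5 -1.7] [-0.03 -0.    0.06]
0.0535 [ 0.1  0.  -1.8] [-0.02 -0.05  0.1 ]
0.0495 [-0.4 -0.5 -1.7] [-0.1  -0.04  0.07]
0.0455 [-0.3  0.3 -2.2] [-0.04  0.02 -0.01]
0.0415 [-0.3  0.2 -2. ] [-0.02 -0.04  0.01]
0.0375 [-0.1  0.4 -1.8] [-0.   -0.01  0.04]
0.0335 [-0.2 -0.3 -1.6] [ 0.01 -0.04  0.02]
[0.53394313 0.07240607 0.09469764] 25.5167
```

Run:
```python
from ins import *
f0=np.load("f0.npy"); b=(F(6)-f0)[2]; z=manip.read_state()["eef_pos"][2]; print(b)
z=.0955
while z>.0757:
    z-=.0007; manip.servo_line([x,y,z],vel=.02); d=F(3)-f0
    print(round(z-.0615,4),d.round(1),round(manip.read_state()["eef_pos"][2],4))
    if d[2]-b>8.5: print("home");manip.hold(.2);print(F(5)-f0);break
s=manip.read_state();print(s["clock"],s["finger_gap"]*.087)
```

```text
-2.286263118395607
0.0333 [-0.   0.  -1.5] 0.0948
0.0326 [-0.4 -0.   1. ] 0.0943
0.0319 [0.3 0.  1.8] 0.0935
0.0312 [-0.3  0.2  0.6] 0.0926
0.0305 [-0.6  0.1  0.9] 0.092
0.0298 [-0.2 -0.3  1.2] 0.0913
0.0291 [-0.1 -0.7  0.2] 0.0906
0.0284 [-0.5  0.4  1.3] 0.09
0.0277 [-0.7  0.5  4.3] 0.0894
0.027 [-0.6  0.3  4.3] 0.0886
0.0263 [-0.2  0.3  2.5] 0.0878
0.0256 [0.5 0.  3.3] 0.087
0.0249 [0.1 0.4 3. ] 0.0864
0.0242 [-0.8  0.3  5.9] 0.0859
0.0235 [-2.4  0.3 11. ] 0.0859
home
[-2.3722721   0.40098711 11.03802917]
31.3333 0.0580783953182597
```

Run:
```python
from ins import *
f0=np.load("f0.npy")
manip.open_gripper(); manip.hold(.2); print((F(3)-f0).round(1),manip.read_state()["finger_gap"])
for z in (.1,.12,.14,.2,.33):
    manip.servo_line([x,y,z],vel=.06 if z<.15 else .2); print(z,(F(2)-f0).round(1))
manip.hold(.5)
f=grab_frame("wrist"); cv2.imwrite("pics/end.png",cv2.resize(f["image"][100:228,170:345,::-1],(800,585),interpolation=cv2.INTER_CUBIC))
print([(a["confidence"],a["bbox"]) for a in regions_of("pack",f)[:2]],manip.read_state()["clock"])
```

```text
[-0.6  0.7  0.2] 0.9977730707463304
0.1 [-0.4  0.1  3. ]
0.12 [-2.1  0.2  6.4]
0.14 [-0.3 -0.1  1.2]
0.2 [-0.6  0.5  1. ]
0.33 [ 0.2 -0.1  1.8]
[] 35.9833
```

View pics/end.png

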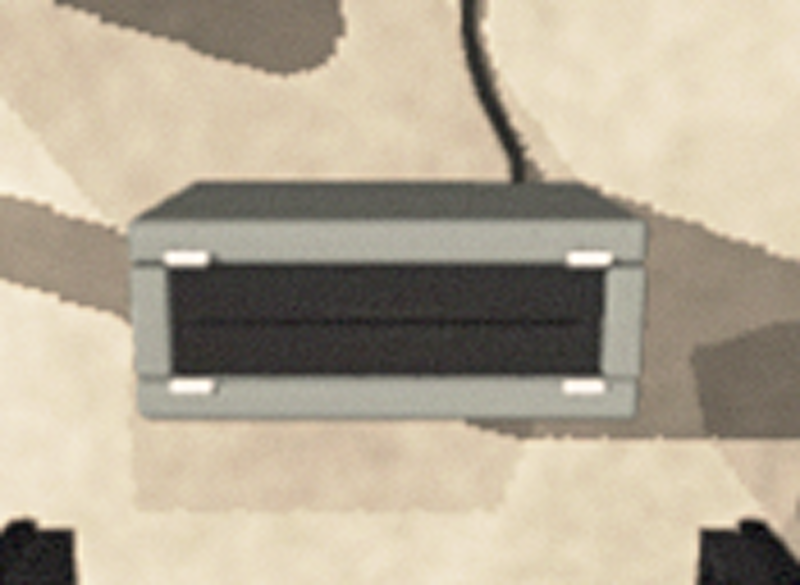

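The final picture shows both flaps shut, with the seam at row 322 flush and even, and the fingers empty and clear of the dock.

```bash
python3 -c "
from cell import manip
print(manip.hand_in())"
```

```text
the job is handed in; nothing more can be done
None
```

The slim pack is in the dock and pressed against a firm stop at about 13 N. Both flaps are shut over it, and the job was handed in at about 36 s; the hand-in call gave no verdict. I felt two force steps on the way down, so I judged it fully home from the firm stop at the end, as the pack can't be seen through the shut flaps.

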